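# Show the spark filter plate to the inspection lamp

## Robot

A 6-joint arm with a two-finger parallel gripper is mounted at the origin on the work surface. World frame = base frame: x ahead of the robot, y to its left, z up, the work surface at z = 0. Lengths are in m, angles in degrees, forces in N, time in s.
With the tool pointing down it reaches from about 0.4 to 0.825 m from the base axis. Payload 7 kg.
Tool frame: the origin (TCP) lies between the finger pads; the fingertips stand 19 mm ahead of it and the grasp point (between the pads) is the TCP; z points along the fingers, y is the line along which they close (so a half turn about z gives the same grasp; the last joint's range is limited). The gripper opens to 88 mm and grips with 3 to 60 N. Pads are 19 mm wide; open, the fingers measure 130 mm over their backs; the gripper's body (78 mm by 193 mm) begins 47 mm behind the grasp point.
Start: joints at [82.225, 20.546, 0.682, 0, -70.136, -16.507], TCP at [0.278, 0.615, 0.246] pointing down, gripper open.
Joint ranges: [-176.03, 176.03], [-82.01, 121.73], [-58.28, 71.71], [-173.87, 95.51], [-174.79, -0.11], [-173.66, 173.66]. Speed limits (degrees/s): [136.94, 136.94, 172.46, 180, 180, 180].

## Interface

Orientations are given as [roll, pitch, yaw] about the fixed x, y, z axes, in that order (R = Rz(yaw) Ry(pitch) Rx(roll)).
In Python, from plant import get_obs, snapshot, close_job, spot_in, spot_point gives the robot as it stands.
- The arm moves only by the tool play_rows, never from a script. Its argument "plan" is a list of rows, each a list of 6 numbers: the shift along the tool's x, y, z in cm, then the turn, a rotation vector about the tool's x, y, z in degrees. A call has 1 to 20 rows; each row shifts and turns the commanded pose from where the row before left it, along the tool's axes as they then stand; what a row does not reach is not made up. A row lasts 1/12 s, in which the tool goes at most 41.7 mm and 7.16 degrees, less where a joint would pass 70% of its speed; a pose out of reach is approached as far as the arm can. A call is refused whole if a number of a shift passes 4.17 or a number of a turn 7.16, either way. A call with a gripper value outside its range is refused whole. "grip" is the finger opening in cm, from 0 to 8.76, set as the call begins (left out, the last holds). The fingers move at their own pace and stop on an object; the grip force is fixed at half the most. Time passes only in rows, so rows that do not move let the fingers close. It gives the time, the measured TCP pose, the force, the opening and the grip force at its end, in the units of the state.
- get_obs(): the state, without advancing time (a new reading comes with each control period).
- snapshot(name): name is "side" or "top" or "wrist"; returns a dict with "frame" (420x560x3 uint8, red, green, blue), "fx", "fy", "cx", "cy" (pixels), "position" and "attitude" of the camera in the world. Camera axes: x right, y down, z forward; pixel columns grow to the right and rows downward; lengths in m; the calibration is good to about 2 mm. A picture is of the moment at which its call begins. There is no depth.
- close_job(): hands the job in; it is judged then, once.
Trained networks look in the newest picture that a camera, given by its name, has taken for a name from the list of things; names that differ only in an ending like _2 or _b are one class to them, and where a whole thing is asked for, a point or a joint stands for the part that bears it (a point fixed in the world has none). Each returns a list of dicts, best first, with "score" (0 to 1); they miss things now and then, are a little off and sometimes report something else, mostly with a low value. They report only what shows in the picture. A call takes as long as a camera call.
- spot_in(camera, thing): "position" ([x, y, z] in m, in world coordinates, good to about 4 mm: the middle of the surface that is visible of it).
- spot_point(camera, thing): "position" ([x, y, z] in m, in world coordinates, good to about 4 mm: a listed point, or the origin of a listed thing).
The state is a dict: "clock": time; "joint_pos": joint angles; "qvel": joint speeds; "tau": joint torques, N m; "tool_pos": TCP position; "orientation": TCP orientation; "force": force on the tool from outside, world axes, zero at the start; "moment": the same for the moment, N m; "opening": finger opening in m; "gripper_force": force on a finger pad.
Only numpy, scipy, OpenCV 4.12 (cv2) and the standard library are available. Lean on these libraries where they do the work, as an engineer would, in place of code of your own. Each camera call takes 0.05 s, during which the arm holds its last target. There are 200 camera calls.

## Task

Turn the red latch on the grey filter box until its pointer faces the green dot, then swing the blue flap fully open so that it stays open by itself, and draw the filter plate out of the box by its orange tab. Present the plate at the inspection lamp: hold it upright and still straight over the middle of the yellow cross, broad face square to the lit panel, its bottom edge about 5 cm above the lamp's foot. Finish while holding it there in the gripper, clear of the lamp, and leave the hammer, spray can and wooden block where they are.

Things in the scene. Friction and masses are not known exactly. Their poses are not given: they have to be found in the camera images.
- filterbox: Fixed grey box, 195 x 200 x 140 mm high. Origin on the table under the centre of its well; own x points from front ledge to hinge side, y left, z up. Spans x -125 to 70, y -100 to 100 mm; a round duct stub sticks out 30 mm more at +x. A level ledge, top z 140 mm, x -125 to -66 mm, in front of the flap carries the latch.
- box_well (a point): Centre of the well's mouth, z 140 mm, axes as the box. The well under the flap is open-topped, 120 mm (x) by 156 mm (y), floor 128 mm below this point. At each y end two ribs, up to 58 mm below this point and 60 mm or more from the middle in y, form a 14 mm wide slot in which the plate stands across the well.
- green_dot (a point): Green dot, 14 mm across, on top of the ledge, 58 mm to box +y of the latch axis.
- latch (a joint): Red turn-button on the ledge, vertical axis at box (x -98, y 0) mm. Value: direction of its white-tipped pointer, 0 = to box +x (over the flap edge, holding it down), growing counter-clockwise from above; 1.571 = to box +y, at the green dot. Starts at 0.1 to 0.5, range -0.1 to 2.2, stays where left (friction 0.05 N m). The flap is free above about 1.0; facing the dot means within 0.2.
- latch_grip (a point): Point on the latch axis, 178 mm above the table, at the height to grip. The grip is an upright block 40 mm long (along the pointer), 14 mm wide, from 154 to 186 mm above the table; the pointer arm under it (148 to 154 mm) reaches 45 mm from the axis. Own x points along the pointer.
- flap (a joint): Blue cover flap over the well, 132 x 196 x 6 mm, 250 g. Value: opening angle, 0 = shut (level on the box top), grows as the edge next to the ledge rises and swings away towards box +x; 1.571 = upright, stop at 1.95. Almost no friction: let go below about 1.4 it falls shut, from about 1.6 on it falls open to the stop.
- flap_hinge (a point): Middle of the flap's hinge line, at box (66, 0, 140.5) mm; the line runs along box y.
- flap_bar (a point): Middle of the flap's handle, a round steel bar 10 mm thick, 90 mm long along box y. With the flap shut it lies 120 mm to box -x of the hinge line and 41 mm above it (bar centre 35 mm above the flap's upper face), 12 mm inside the free edge. It can turn between the fingers as the flap swings.
- plate: Loose steel filter plate with a dark perforated face, 150 mm wide (own y), 85 mm high (own z), 10 mm thick (own x), about 250 g (varies), standing on the floor of the well under the flap, broad faces to box x. Origin: middle of its bottom edge. An upright orange tab 40 mm wide and 10 mm thick rises another 28 mm from the middle of its top edge.
- plate_tab (a point): Middle of the orange tab, 99 mm above the plate's bottom edge.
- lamp: Fixed inspection lamp: black foot plate 190 (x) x 200 (y) x 8 mm with a yellow cross, and an upright lit white panel 200 mm wide, top 158 mm above the table, its lit face 90 mm to own +x of the cross, facing own -x. Origin on the table under the cross centre; the foot spans own x -70 to 120 mm.
- lamp_cross (a point): Centre of the yellow cross, on top of the lamp's foot (8 mm above the table). Axes as the lamp.
- hammer: Loose hammer lying on the table, about 260 mm long, 50 mm high at most. Leave alone.
- spraycan: Loose red spray can standing, 52 mm in diameter, 150 mm tall; origin at its foot. Leave alone.
- vblock: Loose wooden support block 70 x 50 x 40 mm; origin at its foot. Leave alone.

How it is judged (in metres and radians):
On the way, in this order (a step that is already met when the one before it is completed fails the run):
1. the latch pointer faces the green dot, the flap still shut (value of joint latch between 1.35 and 1.79 rad and value of joint flap below 0.15 rad), for 0.2 s.
2. the flap has been swung open past upright, with the plate still in the box (value of joint flap above 1.6 rad and z of plate in the frame of filterbox below 0.03 m), for 0.2 s.
3. the plate has been drawn up out of the box in the gripper (z of plate in the frame of filterbox above 0.145 m and contact force between plate and the fingers above 1 N), for 0.1 s.
At the end, for the whole second after the job is handed in: Plate held in the fingers, still, upright within 0.17 rad, bottom edge centre within 30 mm (xy) of the cross centre and 20 to 90 mm above the lamp foot, face square to the panel within 0.2 rad, not touching the lamp; flap open beyond 1.6 rad, latch at 1.35 to 1.79 (horizontal distance between plate and lamp_cross below 0.03 m and z of plate in the frame of lamp_cross between 0.02 and 0.09 m and angle between plate's own z axis and vertical below 0.17 rad and angle between the x axis of plate and the x axis of lamp, either way round below 0.2 rad and linear speed of plate below 0.03 m/s and contact force between plate and the fingers above 1 N and contact force between plate and lamp below 0.1 N and value of joint flap above 1.6 rad and value of joint latch between 1.35 and 1.79 rad); the arm keeps its last pose, push and grip.
It fails at once if the hammer is moved by more than 25 mm (distance of hammer from where it was at the start of the episode above 0.025 m).
It fails at once if the spraycan is moved by more than 25 mm (distance of spraycan from where it was at the start of the episode above 0.025 m).
It fails at once if the vblock is moved by more than 25 mm (distance of vblock from where it was at the start of the episode above 0.025 m).
It also fails if it takes over 72 s, if anything falls off the work surface, if the arm or the gripper's body presses on something with over 40 N, if the wrist force passes 120 N, or if a joint passes its speed limit or range.

## Working session

There is one attempt and no reset: what is moved stays moved. The work goes in short steps, Python scripts to look and compute and a tool call to move; the robot and the scene stay as the last step left them, time stands still between calls to the robot, and variables do not carry over. Pictures are saved under pics/ and viewed, at most 10 in all, crops included, and the job is handed in when it is done.

Besides the shell and the picture viewer there is one more tool, called by a JSON object that holds its "api" and its "payload", one argument or row to a line. play_rows: Moves the arm, as the interface text tells. Its arguments: {"type":"object","properties":{"plan":{"type":"array","items":{"type":"array","items":{"type":"number"}}},"grip":{"type":"number"}},"required":["plan"]}

```bash
mkdir -p pics && ls && cat > h.py <<'E'
import numpy as np, cv2
from scipy.spatial.transform import Rotation as R
from plant import get_obs, snapshot, close_job, spot_in, spot_point
def save(n,f): 
    s=snapshot(n); cv2.imwrite(f'pics/{f}.png',s['frame'][:,:,::-1]); return s
def pts(cam,names):
    for t in names:
        r=spot_point(cam,t)
        print(cam,t,[(np.round(q['position'],3).tolist(),round(q['score'],2)) for q in r[:2]])
E
python3 - <<'E'
from h import *
a=save('side','s0');b=save('top','t0')
for s in (a,b): print({k:s[k] for k in s if k!='frame'})
N=['filterbox','box_well','green_dot','latch_grip','flap_hinge','flap_bar','lamp','lamp_cross','hammer','spraycan','vblock']
pts('top',N);pts('side',N)
o=get_obs();print(o['clock'],o['tool_pos'],o['orientation'],o['opening'])
cv2.imwrite('pics/st0.png',cv2.resize(np.hstack([a['frame'],b['frame']])[:,:,::-1],(800,300)))
E
```

```text
pics
{'fx': 447.0369970347724, 'fy': 447.0369970347724, 'cx': 280.1192848405427, 'cy': 208.5587864445704, 'position': array([ 0.13466079, -0.55648355,  0.82658139]), 'attitude': array([-130.25607738,   -0.95955293,  -29.85324718])}
{'fx': 509.25044188341224, 'fy': 509.25044188341224, 'cx': 276.6734884159901, 'cy': 200.92490564714637, 'position': array([0.29781991, 0.12497167, 1.64468435]), 'attitude': array([-170.06143337,   -0.97694709,  -89.68835549])}
top filterbox [([0.526, -0.186, 0.001], 0.61), ([0.59, -0.179, 0.136], 0.32)]
top box_well [([0.528, -0.19, 0.144], 0.77)]
top green_dot [([0.42, -0.153, 0.141], 0.73), ([0.705, 0.025, -0.002], 0.34)]
top latch_grip []
top flap_hinge [([0.589, -0.178, 0.138], 0.88)]
top flap_bar [([0.472, -0.197, 0.182], 0.93), ([0.527, -0.191, -0.002], 0.53)]
top lamp [([0.5, 0.267, 0.0], 0.79), ([0.589, -0.177, 0.14], 0.64)]
top lamp_cross [([0.5, 0.27, 0.009], 0.97), ([0.501, 0.267, -0.001], 0.2)]
top hammer [([0.431, 0.506, -0.002], 0.8)]
top spraycan [([0.704, 0.027, -0.001], 0.56), ([0.434, 0.506, -0.001], 0.41)]
top vblock [([0.452, -0.02, 0.0], 0.71)]
side filterbox [([0.526, -0.192, 0.002], 0.8)]
side box_well [([0.526, -0.188, 0.14], 0.55)]
side green_dot [([0.416, -0.149, 0.14], 0.85)]
side latch_grip [([0.426, -0.21, 0.177], 0.66), ([0.431, 0.513, 0.001], 0.41)]
side flap_hinge [([0.59, -0.182, 0.14], 0.93)]
side flap_bar [([0.475, -0.2, 0.185], 0.59)]
side lamp [([0.497, 0.269, 0.0], 0.92), ([0.452, -0.016, 0.0], 0.32)]
side lamp_cross [([0.5, 0.267, 0.009], 0.93), ([0.592, -0.181, 0.14], 0.34)]
side hammer [([0.429, 0.509, 0.003], 0.56)]
side spraycan [([0.701, 0.027, 0.001], 0.63)]
side vblock [([0.454, -0.015, 0.0], 0.96)]
1.2 [0.2775758  0.61525293 0.24553094] [ 1.79996960e+02  3.19208072e-04 -2.42816848e+01] 0.08775812710808112
```

View pics/t0.png

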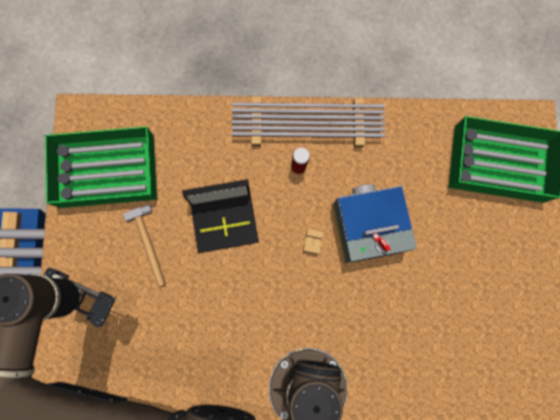

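View pics/s0.png

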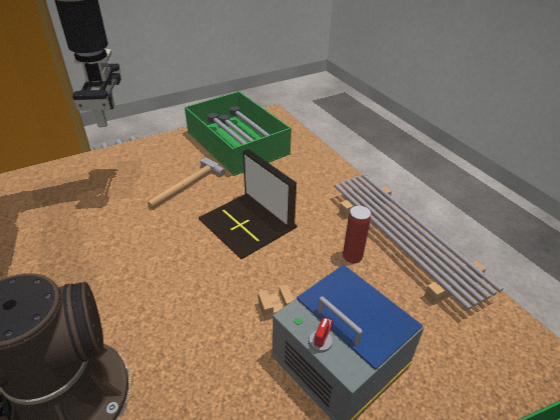

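The top view shows the box at (375,225), the lamp at (223,220), the can at (300,160), the hammer at (145,245) and the block at (314,242). In the side view the latch is at (322,333) and the bar at (340,318).

```bash
cat >> h.py <<'E'
def ray(s,u,v,z):
    d=R.from_euler('xyz',s['attitude'],degrees=True).apply([(u-s['cx'])/s['fx'],(v-s['cy'])/s['fy'],1])
    p=np.array(s['position']); return p+d*(z-p[2])/d[2]
def fit(local,world):
    l,w=np.array(local),np.array(world); lc,wc=l.mean(0),w.mean(0); a,b=l-lc,w-wc
    t=np.arctan2((a[:,0]*b[:,1]-a[:,1]*b[:,0]).sum(),(a*b).sum())
    c,s=np.cos(t),np.sin(t); M=np.array([[c,-s],[s,c]]); return np.degrees(t), wc-M@lc
def comp(s,m,z,k=3):
    n,L,st,ce=cv2.connectedComponentsWithStats(m.astype(np.uint8))
    for i in sorted(range(1,n),key=lambda i:-st[i,4])[:k]:
        ys,xs=np.where(L==i); c=np.cov(np.array([ray(s,x,y,z)[:2] for x,y in zip(xs,ys)]).T) if st[i,4]>3 else np.eye(2)
        w,V=np.linalg.eigh(c); d=V[:,1]
        print(st[i].tolist(),ce[i].round(1),ray(s,*ce[i],z).round(4),'axis',np.degrees(np.arctan2(d[1],d[0])).round(1),(w**.5).round(4))
E
python3 - <<'E'
from h import *
print('box',fit([(0,0),(0,0),(0,0),(0,0),(66,0),(66,0),(-54,0),(-54,0),(-98,58),(-98,58),(-98,0)] and np.array([(0,0),(0,0),(0,0),(0,0),(66,0),(66,0),(-54,0),(-54,0),(-98,58),(-98,58),(-98,0)])/1000,
[(.526,-.186),(.528,-.19),(.526,-.192),(.526,-.188),(.589,-.178),(.59,-.182),(.472,-.197),(.475,-.2),(.42,-.153),(.416,-.149),(.426,-.21)]))
for cam in('top','side'):
    s=snapshot(cam); f=s['frame'].astype(int); r,g,b=f[...,0],f[...,1],f[...,2]
    print(cam);comp(s,(r>130)&(g<70)&(b<70),.17,2)
    comp(s,(r>130)&(g>130)&(b<70),.008)
    hsv=cv2.cvtColor(s['frame'],cv2.COLOR_RGB2HSV)
    comp(s,(abs(hsv[...,0].astype(int)-115)<12)&(hsv[...,1]>150)&(hsv[...,2]>60),.146,2)
E
```

```text
box (np.float64(10.328724271135023), array([ 0.525493  , -0.19006459]))
top
[375, 238, 15, 13, 40] [382.6 243.8] [ 0.4323 -0.2075  0.17  ] axis 47.8 [0.0033 0.0163]
[201, 218, 48, 18, 159] [224.3 226.3] [0.5002 0.2673 0.008 ] axis 100.4 [0.0085 0.0391]
[340, 188, 71, 52, 2397] [373.7 211.8] [ 0.53   -0.1891  0.146 ] axis 102.0 [0.0337 0.0568]
[9, 210, 30, 18, 326] [ 28.8 218. ] [0.5034 0.8309 0.146 ] axis 54.1 [0.0147 0.0183]
side
[316, 318, 13, 20, 111] [321.5 329.1] [ 0.4325 -0.2031  0.17  ] axis -143.7 [0.0042 0.0104]
[327, 325, 5, 10, 16] [328.7 328.8] [ 0.4438 -0.2086  0.17  ] axis -142.6 [0.0009 0.0061]
[242, 225, 17, 16, 31] [249.7 233.1] [0.5068 0.2266 0.008 ] axis 99.6 [0.0025 0.0223]
[365, 392, 15, 15, 15] [372. 399.] [ 0.5028 -0.2919  0.008 ] axis -168.1 [0.     0.0132]
[226, 211, 7, 9, 13] [228.8 214.9] [0.4892 0.32   0.008 ] axis 92.5 [0.0021 0.0118]
[322, 275, 95, 93, 3695] [371.7 319.9] [ 0.5347 -0.2186  0.146 ] axis 79.5 [0.0291 0.0481]
[324, 307, 31, 35, 275] [340.9 324.8] [ 0.4791 -0.1998  0.146 ] axis 96.6 [0.0046 0.0213]
```

{"api": "play_rows", "payload": {
  "plan": [
    [0, 0, -4, 0, 0, 0],
    [0, 0, -2, 0, 0, 0],
    [3.5, 2.0, 0, 0, 0, 6],
    [3.5, 2.0, 0, 0, 0, 6],
    [3.5, 2.0, 0, 0, 0, 6],
    [3.5, 2.0, 0, 0, 0, 6]
  ]
}}

```text
clock: 1.8
tool_pos: [0.351, 0.4711, 0.3053]
orientation: [180.0, -0.0, -48.6]
force: [0.8, 0.8, -0.1]
opening: 0.0877
gripper_force: 0.0
```

```bash
cat >> h.py <<'E'
from scipy.spatial.transform import Slerp
def rows(*wps,p=None,q=None,dec=1):
    """wps: (xyz,[r,p,y],n); prints rows with rounding carried over"""
    o=get_obs(); p=np.array(o['tool_pos'] if p is None else p); q=R.from_euler('xyz',o['orientation'] if q is None else q,degrees=True); out=[]
    for t,e,n in wps:
        p0=p.copy(); S=Slerp([0,1],R.concatenate([q,R.from_euler('xyz',e,degrees=True)]))
        for i in range(1,n+1):
            a=i/n; d=np.round(q.inv().apply(p0+(np.array(t)-p0)*a-p)*100,dec+1); w=np.round((q.inv()*S(a)).as_rotvec(degrees=True),dec)
            out.append((d+0.).tolist()+(w+0.).tolist()); p=p+q.apply(d/100); q=q*R.from_rotvec(w,degrees=True)
    print(len(out),np.abs(np.array(out)).max(0)); print(out)
E
python3 - <<'E'
from h import *
rows(([.45,.13,.31],[180,0,-105],9),([.41,-.20,.33],[180,0,-154],9))
E
```

```text
18 [3.95 2.9  0.23 0.   0.   6.3 ]
[[3.57, 1.68, -0.05, 0.0, 0.0, 6.3], [3.73, 1.28, -0.05, 0.0, 0.0, 6.2], [3.85, 0.87, -0.05, 0.0, 0.0, 6.3], [3.92, 0.45, -0.06, 0.0, 0.0, 6.3], [3.95, 0.01, -0.05, 0.0, 0.0, 6.3], [3.92, -0.43, -0.05, 0.0, 0.0, 6.2], [3.86, -0.84, -0.05, 0.0, 0.0, 6.3], [3.74, -1.26, -0.05, 0.0, 0.0, 6.3], [3.58, -1.67, -0.05, 0.0, 0.0, 6.2], [3.66, -0.52, -0.22, 0.0, 0.0, 5.4], [3.59, -0.86, -0.22, 0.0, 0.0, 5.5], [3.49, -1.2, -0.22, 0.0, 0.0, 5.4], [3.37, -1.52, -0.23, 0.0, 0.0, 5.5], [3.2, -1.84, -0.22, 0.0, 0.0, 5.4], [3.02, -2.13, -0.22, 0.0, 0.0, 5.5], [2.79, -2.41, -0.22, 0.0, 0.0, 5.4], [2.56, -2.66, -0.22, 0.0, 0.0, 5.5], [2.29, -2.9, -0.22, 0.0, 0.0, 5.4]]
```

{"api": "play_rows", "payload": {
  "plan": [
    [3.57, 1.68, 0, 0, 0, 6.3],
    [3.73, 1.28, 0, 0, 0, 6.2],
    [3.85, 0.87, 0, 0, 0, 6.3],
    [3.92, 0.45, 0, 0, 0, 6.3],
    [3.95, 0, 0, 0, 0, 6.3],
    [3.92, -0.43, 0, 0, 0, 6.2],
    [3.86, -0.84, 0, 0, 0, 6.3],
    [3.74, -1.26, 0, 0, 0, 6.3],
    [3.58, -1.67, 0, 0, 0, 6.2],
    [3.66, -0.52, -0.3, 0, 0, 5.4],
    [3.59, -0.86, -0.3, 0, 0, 5.5],
    [3.49, -1.2, -0.3, 0, 0, 5.4],
    [3.37, -1.52, -0.3, 0, 0, 5.5],
    [3.2, -1.84, -0.3, 0, 0, 5.4],
    [3.02, -2.13, -0.3, 0, 0, 5.5],
    [2.79, -2.41, -0.3, 0, 0, 5.4],
    [2.56, -2.66, -0.3, 0, 0, 5.5],
    [2.29, -2.9, -0.3, 0, 0, 5.4],
    [0, 0, 0, 0, 0, 0],
    [0, 0, 0, 0, 0, 0]
  ],
  "grip": 4.5
}}

```text
clock: 3.47
tool_pos: [0.4121, -0.2001, 0.3326]
orientation: [-180.0, 0.0, -153.9]
force: [-0.4, 0.0, 0.4]
opening: 0.0449
gripper_force: 0.0
```

```bash
python3 - <<'E'
from h import *
o=get_obs();print(o['clock'],o['tool_pos'],o['orientation'],o['joint_pos'])
s=save('wrist','w0'); print(s['position'],s['attitude'])
pts('wrist',['filterbox','box_well','green_dot','latch_grip','flap_hinge','flap_bar'])
hsv=cv2.cvtColor(s['frame'],cv2.COLOR_RGB2HSV).astype(int); h=hsv[...,0]
comp(s,((h<8)|(h>172))&(hsv[...,1]>150)&(hsv[...,2]>80),.186,2)
comp(s,(abs(h-60)<15)&(hsv[...,1]>120)&(hsv[...,2]>60),.14,2)
E
```

```text
3.4667 [ 0.4120778  -0.20009066  0.33260331] [-1.79998643e+02  2.08072619e-03 -1.53938118e+02] [-1.14702232e+00 -3.32775580e+00 -1.67663565e+01  2.62861632e-04
 -7.65589282e+01 -6.27911567e+01]
[ 0.34169451 -0.23470385  0.47140706] [ 1.63179244e+02 -3.08350684e-02  1.16014628e+02]
wrist filterbox []
wrist box_well [([0.526, -0.198, 0.137], 0.86), ([0.473, -0.2, 0.178], 0.32)]
wrist green_dot []
wrist latch_grip [([0.429, -0.209, 0.179], 0.67)]
wrist flap_hinge [([0.593, -0.178, 0.138], 0.7), ([0.422, -0.152, 0.138], 0.67)]
wrist flap_bar [([0.473, -0.2, 0.18], 0.83)]
[249, 185, 31, 68, 988] [262.9 213.4] [ 0.4262 -0.2096  0.186 ] axis -141.8 [0.0049 0.0145]
[0, 210, 30, 74, 1125] [  9.5 240.1] [ 0.5695 -0.4109  0.14  ] axis -175.3 [0.006  0.0174]
[316, 211, 15, 14, 166] [323.  217.6] [ 0.4189 -0.1533  0.14  ] axis 145.5 [0.0035 0.0035]
```

View pics/w0.png

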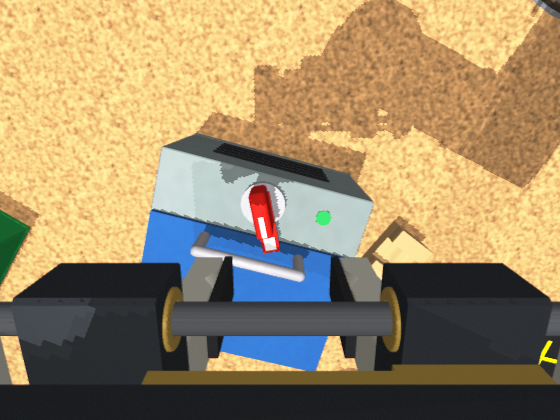

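```bash
python3 - <<'E'
from h import *
s=snapshot('wrist')
P=lambda u,v,z: ray(s,u,v,z)[:2]
a,b=P(165,148,.14),P(372,203,.14); print('ledge front',a,b,np.degrees(np.arctan2(*(b-a)[::-1]))-90)
t=P(269,243,.154); print('tip',t)
for c in([.429,-.2075],[.429,-.209]): print(np.degrees(np.arctan2(*(t-c)[::-1])))
a,b=P(196,251,.1815),P(300,276,.1815); print('bar',a,b,(a+b)/2,np.degrees(np.arctan2(*(b-a)[::-1]))-90)
f=s['frame'][175:265,190:345]; cv2.imwrite('pics/w0c.png',cv2.resize(f,None,fx=5,fy=5,interpolation=cv2.INTER_CUBIC)[:,:,::-1])
E
```

```text
ledge front [ 0.42475629 -0.30614837] [ 0.38694268 -0.11657099] 11.280325669784986
tip [ 0.45969731 -0.18654691]
34.316307571614566
36.18304792533781
bar [ 0.48332363 -0.24232469] [ 0.46505255 -0.15343599] [ 0.47418809 -0.19788034] 11.615367116647718
```

View pics/w0c.png

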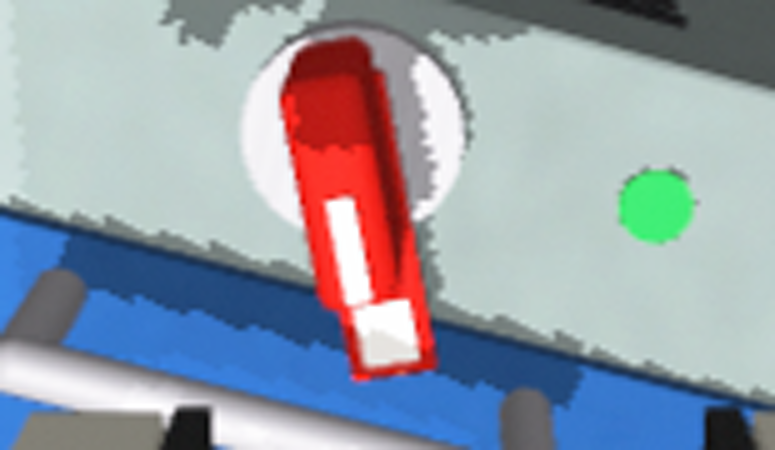

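The wrist picture shows the latch with its white tip at (269,243), the green dot at (323,217) and the bar from (196,251) to (300,276). That gives a box yaw of about 11° and a pointer direction of about 36°.

```bash
python3 - <<'E'
from h import *
rows(([.429,-.208,.25],[180,0,-144],4),([.429,-.208,.178],[180,0,-144],5))
E
```

```text
9 [0.24 0.44 2.07 0.   0.   2.4 ]
[[-0.24, -0.42, 2.07, 0.0, 0.0, -2.4], [-0.22, -0.42, 2.06, 0.0, 0.0, -2.4], [-0.2, -0.44, 2.07, 0.0, 0.0, -2.4], [-0.19, -0.44, 2.06, 0.0, 0.0, -2.4], [0.0, 0.0, 1.44, 0.0, 0.0, 0.0], [0.0, 0.0, 1.44, 0.0, 0.0, 0.0], [0.0, 0.0, 1.44, 0.0, 0.0, 0.0], [0.0, 0.0, 1.44, 0.0, 0.0, 0.0], [0.0, 0.0, 1.44, 0.0, 0.0, 0.0]]
```

{"api": "play_rows", "payload": {
  "plan": [
    [-0.24, -0.42, 2.07, 0, 0, -2.4],
    [-0.22, -0.42, 2.06, 0, 0, -2.4],
    [-0.2, -0.44, 2.07, 0, 0, -2.4],
    [-0.19, -0.44, 2.06, 0, 0, -2.5],
    [0, 0, 1.44, 0, 0, 0],
    [0, 0, 1.44, 0, 0, 0],
    [0, 0, 1.44, 0, 0, 0],
    [0, 0, 1.44, 0, 0, 0],
    [0, 0, 1.44, 0, 0, 0],
    [0, 0, 0, 0, 0, 0],
    [0, 0, 0, 0, 0, 0]
  ],
  "grip": 3.2
}}

```text
clock: 4.78
tool_pos: [0.4285, -0.2085, 0.1777]
orientation: [180.0, -0.1, -143.9]
force: [0.2, 1.3, -0.5]
opening: 0.0321
gripper_force: 0.0
```

{"api": "play_rows", "payload": {
  "plan": [
    [0, 0, 0, 0, 0, 0],
    [0, 0, 0, 0, 0, 0],
    [0, 0, 0, 0, 0, 0],
    [0, 0, 0, 0, 0, 0],
    [0, 0, 0, 0, 0, 0]
  ],
  "grip": 0.5
}}

```text
clock: 5.2
tool_pos: [0.43, -0.2099, 0.179]
orientation: [-179.8, 0.1, -143.9]
force: [3.9, -6.3, -3.5]
opening: 0.0139
gripper_force: 30.0
```

{"api": "play_rows", "payload": {
  "plan": [
    [0, 0, 0, 0, 0, -6],
    [0, 0, 0, 0, 0, -6],
    [0, 0, 0, 0, 0, -6],
    [0, 0, 0, 0, 0, -6],
    [0, 0, 0, 0, 0, -6],
    [0, 0, 0, 0, 0, -6],
    [0, 0, 0, 0, 0, -6],
    [0, 0, 0, 0, 0, -6],
    [0, 0, 0, 0, 0, -6],
    [0, 0, 0, 0, 0, -6],
    [0, 0, 0, 0, 0, -5],
    [0, 0, 0, 0, 0, 0],
    [0, 0, 0, 0, 0, 0],
    [0, 0, 0, 0, 0, 0]
  ]
}}

```text
clock: 6.37
tool_pos: [0.4299, -0.2099, 0.179]
orientation: [-179.9, -0.1, -79.0]
force: [3.1, -6.3, -3.3]
opening: 0.0138
gripper_force: 30.0
```

{"api": "play_rows", "payload": {
  "plan": [
    [0, 0, 0, 0, 0, 0],
    [0, 0, 0, 0, 0, 0],
    [0, 0, 0, 0, 0, 0],
    [0, 0, -1, 0, 0, 0],
    [0, 0, -2, 0, 0, 0],
    [0, 0, -3, 0, 0, 0],
    [0, 0, -3, 0, 0, 0],
    [0, 0, 0, 0, 0, 0],
    [0, 0, 0, 0, 0, 0]
  ],
  "grip": 2.4
}}

```text
clock: 7.12
tool_pos: [0.4296, -0.209, 0.2705]
orientation: [-179.7, -0.1, -79.0]
force: [0.8, -0.6, -1.2]
opening: 0.0237
gripper_force: 0.0
```

```bash
python3 - <<'E'
from h import *
o=get_obs();print(o['clock'],o['tool_pos'],o['orientation'],o['joint_pos'])
s=save('side','s1'); pts('side',['flap_bar','latch_grip'])
pts('top',['flap_bar','latch_grip']) if snapshot('top') else 0
w=save('wrist','w1'); pts('wrist',['flap_bar','latch_grip','green_dot'])
f=s['frame'][250:410,230:440]
cv2.imwrite('pics/c1.png',np.hstack([cv2.resize(f,(400,305)),cv2.resize(w['frame'],(400,305))])[:,:,::-1])
E
```

```text
7.1167 [ 0.42961532 -0.2089521   0.27050395] [-1.79749416e+02 -7.21126706e-02 -7.89679236e+01] [-2.25596217e+00  4.66756415e-01 -2.11622860e+01  1.35633599e-02
 -6.81105078e+01  1.32831682e+01]
side flap_bar [([0.473, -0.202, 0.184], 0.66)]
side latch_grip [([0.426, -0.207, 0.175], 0.69)]
top flap_bar []
top latch_grip [([0.431, -0.207, 0.173], 0.6)]
wrist flap_bar [([0.474, -0.199, 0.177], 0.56)]
wrist latch_grip [([0.426, -0.208, 0.178], 0.93)]
wrist green_dot [([0.419, -0.151, 0.141], 0.58)]
```

View pics/c1.png

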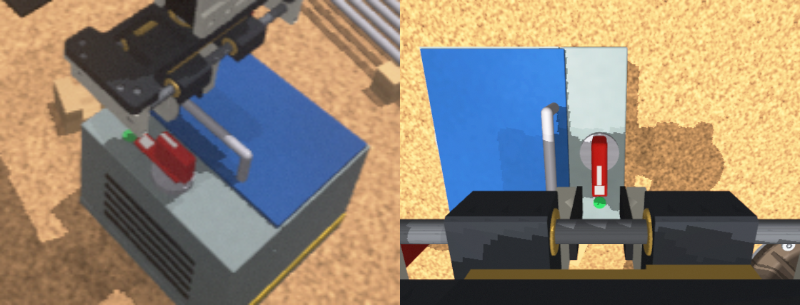

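The latch now faces the dot and the flap is still shut. The bar is at about (0.473, -0.199, 0.1815), so I move onto it next.

```bash
python3 - <<'E'
from h import *
rows(([.476,-.1985,.25],[180,0,-79],3),([.476,-.1985,.184],[180,0,-79],6))
E
```

```text
9 [0.04 1.62 1.1  0.   0.   0.  ]
[[-0.04, -1.62, 0.58, 0.0, 0.0, 0.0], [-0.04, -1.62, 0.59, 0.0, 0.0, 0.0], [-0.04, -1.62, 0.58, 0.0, 0.0, 0.0], [0.0, 0.0, 1.1, 0.0, 0.0, 0.0], [0.0, 0.0, 1.1, 0.0, 0.0, 0.0], [0.0, 0.0, 1.1, 0.0, 0.0, 0.0], [0.0, 0.0, 1.1, 0.0, 0.0, 0.0], [0.0, 0.0, 1.1, 0.0, 0.0, 0.0], [0.01, 0.0, 1.1, 0.0, 0.0, 0.0]]
```

{"api": "play_rows", "payload": {
  "plan": [
    [0, -1.62, 0.7, 0, 0, 0],
    [0, -1.62, 0.7, 0, 0, 0],
    [0, -1.62, 0.65, 0, 0, 0],
    [0, 0, 1.1, 0, 0, 0],
    [0, 0, 1.1, 0, 0, 0],
    [0, 0, 1.1, 0, 0, 0],
    [0, 0, 1.1, 0, 0, 0],
    [0, 0, 1.1, 0, 0, 0],
    [0, 0, 1.1, 0, 0, 0],
    [0, 0, 0, 0, 0, 0],
    [0, 0, 0, 0, 0, 0]
  ],
  "grip": 2.6
}}

```text
clock: 8.53
tool_pos: [0.4761, -0.1997, 0.1811]
orientation: [179.9, 0.0, -79.0]
force: [1.1, -0.8, 0.5]
opening: 0.0263
gripper_force: 0.0
```

{"api": "play_rows", "payload": {
  "plan": [
    [0, 0, 0, 0, 0, 0],
    [0, 0, 0, 0, 0, 0],
    [0, 0, 0, 0, 0, 0],
    [0, 0, 0, 0, 0, 0]
  ],
  "grip": 0.5
}}

```text
clock: 8.87
tool_pos: [0.4731, -0.2004, 0.1819]
orientation: [179.6, 0.0, -79.0]
force: [-11.9, -2.1, 8.5]
opening: 0.009
gripper_force: 30.0
```

```bash
python3 - <<'E'
from h import *
r=np.hypot(.120,.041)*100; a0=np.pi-np.arctan2(41,120)
al=np.radians(np.concatenate([np.linspace(0,102,31)]))
x=r*np.cos(a0-al); z=r*np.sin(a0-al)
o=[[0,round(float(-dx),2),round(float(-dz),2),0,0,0] for dx,dz in zip(np.diff(x),np.diff(z))]
print(o[:15]);print(o[15:])
E
```

```text
[[0, -0.26, -0.7, 0, 0, 0], [0, -0.31, -0.69, 0, 0, 0], [0, -0.35, -0.67, 0, 0, 0], [0, -0.38, -0.65, 0, 0, 0], [0, -0.42, -0.62, 0, 0, 0], [0, -0.46, -0.6, 0, 0, 0], [0, -0.49, -0.57, 0, 0, 0], [0, -0.53, -0.54, 0, 0, 0], [0, -0.56, -0.51, 0, 0, 0], [0, -0.59, -0.47, 0, 0, 0], [0, -0.61, -0.44, 0, 0, 0], [0, -0.64, -0.4, 0, 0, 0], [0, -0.66, -0.36, 0, 0, 0], [0, -0.68, -0.32, 0, 0, 0], [0, -0.7, -0.28, 0, 0, 0]]
[[0, -0.71, -0.24, 0, 0, 0], [0, -0.73, -0.2, 0, 0, 0], [0, -0.74, -0.15, 0, 0, 0], [0, -0.74, -0.11, 0, 0, 0], [0, -0.75, -0.06, 0, 0, 0], [0, -0.75, -0.02, 0, 0, 0], [0, -0.75, 0.03, 0, 0, 0], [0, -0.75, 0.07, 0, 0, 0], [0, -0.74, 0.11, 0, 0, 0], [0, -0.74, 0.16, 0, 0, 0], [0, -0.72, 0.2, 0, 0, 0], [0, -0.71, 0.24, 0, 0, 0], [0, -0.7, 0.29, 0, 0, 0], [0, -0.68, 0.33, 0, 0, 0], [0, -0.66, 0.37, 0, 0, 0]]
```

First call adds a +0.25 cm tool y correction.

{"api": "play_rows", "payload": {
  "plan": [
    [0, 0.25, 0, 0, 0, 0],
    [0, -0.26, -0.7, 0, 0, 0],
    [0, -0.31, -0.69, 0, 0, 0],
    [0, -0.35, -0.67, 0, 0, 0],
    [0, -0.38, -0.65, 0, 0, 0],
    [0, -0.42, -0.62, 0, 0, 0],
    [0, -0.46, -0.6, 0, 0, 0],
    [0, -0.49, -0.57, 0, 0, 0],
    [0, -0.53, -0.54, 0, 0, 0],
    [0, -0.56, -0.51, 0, 0, 0],
    [0, -0.59, -0.47, 0, 0, 0],
    [0, -0.61, -0.44, 0, 0, 0],
    [0, -0.64, -0.4, 0, 0, 0],
    [0, -0.66, -0.36, 0, 0, 0],
    [0, -0.68, -0.32, 0, 0, 0],
    [0, -0.7, -0.28, 0, 0, 0]
  ]
}}

```text
clock: 10.2
tool_pos: [0.549, -0.1857, 0.2617]
orientation: [-180.0, -0.0, -79.0]
force: [-5.1, -1.9, 5.1]
opening: 0.0089
gripper_force: 30.0
```

{"api": "play_rows", "payload": {
  "plan": [
    [0, -0.71, -0.24, 0, 0, 0],
    [0, -0.73, -0.2, 0, 0, 0],
    [0, -0.74, -0.15, 0, 0, 0],
    [0, -0.74, -0.11, 0, 0, 0],
    [0, -0.75, -0.06, 0, 0, 0],
    [0, -0.75, -0.02, 0, 0, 0],
    [0, -0.75, 0.03, 0, 0, 0],
    [0, -0.75, 0.07, 0, 0, 0],
    [0, -0.74, 0.11, 0, 0, 0],
    [0, -0.74, 0.16, 0, 0, 0],
    [0, -0.72, 0.2, 0, 0, 0],
    [0, -0.71, 0.24, 0, 0, 0],
    [0, -0.7, 0.29, 0, 0, 0],
    [0, -0.68, 0.33, 0, 0, 0],
    [0, -0.66, 0.37, 0, 0, 0],
    [0, 0, 0, 0, 0, 0],
    [0, 0, 0, 0, 0, 0]
  ]
}}

```text
clock: 11.62
tool_pos: [0.6563, -0.1646, 0.2491]
orientation: [-180.0, -0.0, -79.0]
force: [0.9, -4.2, 1.4]
opening: 0.0087
gripper_force: 30.0
```

```bash
python3 - <<'E'
from h import *
o=get_obs();print(o['clock'],o['tool_pos'],o['orientation'],o['force'],o['joint_pos'])
s=save('side','s2'); pts('side',['flap_bar','flap_hinge','plate_tab','latch_grip'])
E
```

```text
11.6167 [ 0.65631963 -0.16463708  0.24905113] [-1.79984138e+02 -9.90932626e-03 -7.89707499e+01] [ 0.89891468 -4.2168217   1.4442996 ] [ 2.38851893e+00  2.05804319e+01  1.18718241e+00  7.86049045e-03
 -7.05895795e+01  8.63812132e+00]
side flap_bar [([0.66, -0.166, 0.249], 0.96)]
side flap_hinge [([0.588, -0.18, 0.138], 0.57)]
side plate_tab [([0.526, -0.19, 0.11], 0.77)]
side latch_grip [([0.427, -0.21, 0.18], 0.66)]
```

View pics/s2.png

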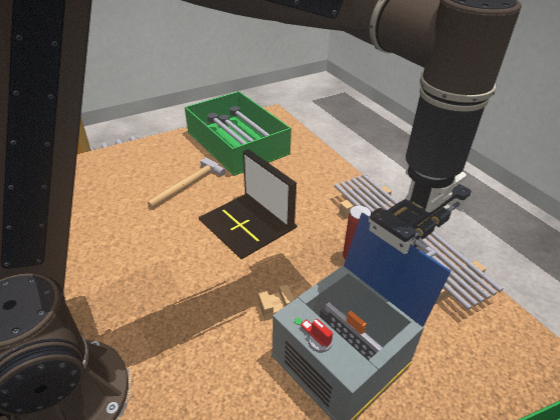

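The flap is past upright, and the orange tab shows at (356,322), about (0.526, -0.190, 0.11). I release the bar and rise.

{"api": "play_rows", "payload": {
  "plan": [
    [0, 0, 0, 0, 0, 0],
    [0, 0, 0, 0, 0, 0],
    [0, 0, -1, 0, 0, 0],
    [0, 0, -2, 0, 0, 0],
    [0, 0, -2.5, 0, 0, 0],
    [0, 0, -3, 0, 0, 0],
    [0, 0, -3, 0, 0, 0],
    [0, 0, -2, 0, 0, 0],
    [0, 0, 0, 0, 0, 0],
    [0, 0, 0, 0, 0, 0]
  ],
  "grip": 1.8
}}

```text
clock: 12.7
tool_pos: [0.6559, -0.1643, 0.3868]
orientation: [-179.8, -0.0, -79.0]
force: [0.2, 0.6, -1.3]
opening: 0.018
gripper_force: 0.0
```

```bash
python3 - <<'E'
from h import *
o=get_obs();print(o['clock'],o['tool_pos'])
snapshot('side'); pts('side',['flap_bar','latch_grip','plate_tab'])
rows(([.53,-.189,.35],[180,0,-169],13))
E
```

```text
12.7 [ 0.65591301 -0.16434385  0.38676467]
side flap_bar [([0.674, -0.164, 0.237], 0.92)]
side latch_grip [([0.426, -0.21, 0.179], 0.81)]
side plate_tab [([0.524, -0.19, 0.109], 0.64), ([0.593, -0.183, 0.139], 0.24)]
13 [0.98 0.98 0.26 0.1  0.1  7.  ]
[[0.0, 0.98, 0.26, 0.0, 0.0, 6.9], [0.12, 0.97, 0.26, 0.0, 0.0, 7.0], [0.24, 0.96, 0.26, 0.0, 0.0, 6.9], [0.35, 0.91, 0.25, 0.0, 0.0, 6.9], [0.45, 0.87, 0.26, 0.0, 0.0, 6.9], [0.56, 0.81, 0.26, 0.0, 0.0, 7.0], [0.66, 0.73, 0.26, 0.0, 0.0, 6.9], [0.73, 0.65, 0.26, 0.0, -0.1, 6.9], [0.81, 0.56, 0.26, 0.1, 0.0, 6.9], [0.87, 0.45, 0.25, 0.0, 0.0, 7.0], [0.92, 0.35, 0.26, 0.0, 0.0, 6.9], [0.95, 0.23, 0.25, 0.0, 0.0, 6.9], [0.98, 0.12, 0.26, 0.0, 0.0, 6.9]]
```

{"api": "play_rows", "payload": {
  "plan": [
    [0, 1, 0.2, 0, 0, 6.9],
    [0.1, 1, 0.2, 0, 0, 6.9],
    [0.2, 1, 0.2, 0, 0, 6.9],
    [0.35, 0.9, 0.2, 0, 0, 6.9],
    [0.45, 0.9, 0.2, 0, 0, 6.9],
    [0.55, 0.8, 0.2, 0, 0, 6.9],
    [0.65, 0.7, 0.2, 0, 0, 7],
    [0.75, 0.65, 0.2, 0, 0, 7],
    [0.8, 0.55, 0.2, 0, 0, 6.9],
    [0.9, 0.45, 0.2, 0, 0, 6.9],
    [0.9, 0.35, 0.2, 0, 0, 6.9],
    [0.95, 0.25, 0.2, 0, 0, 6.9],
    [1, 0.1, 0.2, 0, 0, 6.9],
    [0, 0, 0, 0, 0, 0],
    [0, 0, 0, 0, 0, 0]
  ],
  "grip": 6.5
}}

```text
clock: 14.15
tool_pos: [0.5291, -0.1892, 0.3582]
orientation: [180.0, -0.0, -168.7]
force: [0.5, -0.5, 0.4]
opening: 0.0647
gripper_force: 0.0
```

```bash
python3 - <<'E'
from h import *
o=get_obs();print(o['clock'],o['tool_pos'],o['orientation'],o['joint_pos'])
a=snapshot('top');
pts('top',['plate_tab','plate'])
w=save('wrist','w3');pts('wrist',['plate_tab','plate','lamp_cross']);print(w['position'],w['attitude'])
for s,n in((a,'top'),(w,'w')):
    h=cv2.cvtColor(s['frame'],cv2.COLOR_RGB2HSV).astype(int)
    comp(s,(abs(h[...,0]-9)<6)&(h[...,1]>200)&(h[...,2]>120),.125,2)
E
```

```text
14.15 [ 0.52912733 -0.18916676  0.3581889 ] [ 1.79991386e+02 -3.22879604e-02 -1.68738985e+02] [ 2.83823590e-01  6.83108562e+00 -2.96673498e+00 -2.34170233e-03
 -8.02355168e+01 -7.90224130e+01]
top plate_tab [([0.525, -0.192, 0.113], 0.6)]
top plate [([0.536, -0.191, 0.011], 0.71), ([0.449, -0.02, -0.0], 0.19)]
wrist plate_tab [([0.528, -0.193, 0.111], 0.76), ([0.422, -0.15, 0.14], 0.66)]
wrist plate [([0.528, -0.195, 0.011], 0.7), ([0.527, -0.193, 0.11], 0.5)]
wrist lamp_cross []
[ 0.45315193 -0.20453552  0.49703196] [ 1.63215133e+02 -4.41047517e-02  1.01223188e+02]
[261, 168, 37, 4, 142] [278.9 169.5] [ 0.5191 -0.1935  0.125 ] axis 101.4 [0.0011 0.0105]
```

View pics/w3.png

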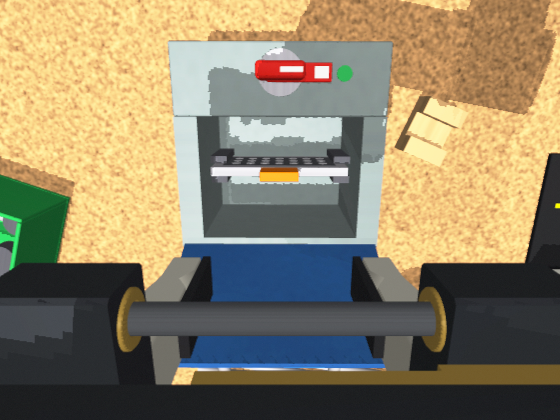

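The tab's top shows at cols 260–299, rows 171–181, about (0.526, -0.191). The latch at (295,70) still faces the dot. I grip the tab across its 40 mm width, which keeps the gripper body clear of the flap.

```bash
python3 - <<'E'
from h import *
rows(([.526,-.191,.25],[180,0,-169],4),([.526,-.191,.150],[180,0,-169],6),([.526,-.191,.120],[180,0,-169],4))
w=snapshot('wrist');print(ray(w,279,176,.125),ray(w,348,172,.097),ray(w,212,172,.097))
E
```

```text
14 [0.11 0.03 2.71 0.   0.   0.1 ]
[[0.1, -0.03, 2.71, 0.0, 0.0, 0.0], [0.1, -0.03, 2.7, 0.0, 0.0, 0.1], [0.11, -0.03, 2.71, 0.0, 0.0, 0.0], [0.1, -0.03, 2.7, 0.0, 0.0, 0.1], [0.0, 0.0, 1.67, 0.0, 0.0, 0.0], [0.0, 0.0, 1.66, 0.0, 0.0, 0.0], [0.0, 0.0, 1.67, 0.0, 0.0, 0.0], [0.0, 0.0, 1.67, 0.0, 0.0, 0.0], [-0.01, 0.0, 1.67, 0.0, 0.0, 0.0], [0.0, 0.0, 1.66, 0.0, 0.0, 0.0], [0.0, 0.0, 0.75, 0.0, 0.0, 0.0], [0.0, 0.0, 0.75, 0.0, 0.0, 0.0], [0.0, 0.0, 0.75, 0.0, 0.0, 0.0], [0.0, 0.0, 0.75, 0.0, 0.0, 0.0]]
[ 0.5254477  -0.19210487  0.125     ] [ 0.51208931 -0.11838416  0.097     ] [ 0.54062016 -0.26350657  0.097     ]
```

{"api": "play_rows", "payload": {
  "plan": [
    [0.1, 0, 2.7, 0, 0, 0],
    [0.1, 0, 2.7, 0, 0, 0.1],
    [0.1, 0, 2.7, 0, 0, 0],
    [0.1, -0.1, 2.7, 0, 0, 0.1],
    [0, 0, 1.7, 0, 0, 0],
    [0, 0, 1.7, 0, 0, 0],
    [0, 0, 1.7, 0, 0, 0],
    [0, 0, 1.7, 0, 0, 0],
    [0, 0, 1.6, 0, 0, 0],
    [0, 0, 1.6, 0, 0, 0],
    [0, 0, 0.75, 0, 0, 0],
    [0, 0, 0.75, 0, 0, 0],
    [0, 0, 0.75, 0, 0, 0],
    [0, 0, 0.7, 0, 0, 0],
    [0, 0, 0, 0, 0, 0],
    [0, 0, 0, 0, 0, 0]
  ]
}}

```text
clock: 15.88
tool_pos: [0.5258, -0.1909, 0.121]
orientation: [-180.0, -0.0, -169.1]
force: [0.3, -0.4, 0.4]
opening: 0.0649
gripper_force: 0.0
```

{"api": "play_rows", "payload": {
  "plan": [
    [0, 0, 0, 0, 0, 0],
    [0, 0, 0, 0, 0, 0],
    [0, 0, 0, 0, 0, 0],
    [0, 0, 0, 0, 0, 0],
    [0, 0, 0, 0, 0, 0],
    [0, 0, 0, 0, 0, 0]
  ],
  "grip": 2.5
}}

```text
clock: 16.38
tool_pos: [0.526, -0.191, 0.1213]
orientation: [-180.0, 0.0, -169.1]
force: [-0.1, 0.3, 2.1]
opening: 0.0395
gripper_force: 30.0
```

{"api": "play_rows", "payload": {
  "plan": [
    [0, 0, -0.3, 0, 0, 0],
    [0, 0, -0.8, 0, 0, 0],
    [0, 0, -1.2, 0, 0, 0],
    [0, 0, -1.5, 0, 0, 0],
    [0, 0, -1.5, 0, 0, 0],
    [0, 0, -1.5, 0, 0, 0],
    [0, 0, -1.5, 0, 0, 0],
    [0, 0, -1.5, 0, 0, 0],
    [0, 0, -1.5, 0, 0, 0],
    [0, 0, -1.5, 0, 0, 0],
    [0, 0, -1.5, 0, 0, 0],
    [0, 0, -1.5, 0, 0, 0],
    [0, 0, -1.5, 0, 0, 0],
    [0, 0, -1.5, 0, 0, 0],
    [0, 0, -1.2, 0, 0, 0],
    [0, 0, -0.5, 0, 0, 0],
    [0, 0, 0, 0, 0, 0],
    [0, 0, 0, 0, 0, 0]
  ]
}}

```text
clock: 17.88
tool_pos: [0.5255, -0.1907, 0.3256]
orientation: [180.0, -0.0, -169.1]
force: [-0.2, 0.1, -2.6]
opening: 0.0396
gripper_force: 30.0
```

```bash
python3 - <<'E'
from h import *
o=get_obs();print(o['clock'],o['tool_pos'],o['orientation'],o['opening'],o['gripper_force'],o['force'])
s=save('side','s4');pts('side',['plate','plate_tab','lamp_cross','latch_grip','flap_bar','spraycan','vblock'])
rows(([.47,-.05,.315],[180,0,-169.2],8),([.495,.24,.315],[180,0,-169.6],16))
E
```

```text
17.8833 [ 0.52545958 -0.19068249  0.32563468] [ 1.79969461e+02 -8.53219706e-03 -1.69088242e+02] 0.03961119352813234 29.999645054340363 [-0.22143052  0.08074839 -2.63621198]
side plate [([0.529, -0.193, 0.22], 0.67)]
side plate_tab [([0.523, -0.19, 0.313], 0.75)]
side lamp_cross [([0.501, 0.266, 0.008], 0.94)]
side latch_grip [([0.428, -0.21, 0.176], 0.94), ([0.528, -0.19, 0.14], 0.4)]
side flap_bar [([0.674, -0.164, 0.241], 0.7)]
side spraycan []
side vblock [([0.454, -0.013, -0.004], 0.6)]
24 [0.5  1.86 0.14 0.   0.   0.1 ]
[[0.35, 1.86, 0.13, 0.0, 0.0, 0.0], [0.35, 1.86, 0.14, 0.0, 0.0, 0.0], [0.35, 1.86, 0.13, 0.0, 0.0, 0.0], [0.35, 1.86, 0.13, 0.0, 0.0, 0.1], [0.35, 1.86, 0.13, 0.0, 0.0, 0.0], [0.36, 1.86, 0.14, 0.0, 0.0, 0.0], [0.35, 1.86, 0.13, 0.0, 0.0, 0.0], [0.35, 1.86, 0.13, 0.0, 0.0, 0.0], [-0.49, 1.75, 0.0, 0.0, 0.0, 0.0], [-0.5, 1.75, 0.0, 0.0, 0.0, 0.1], [-0.49, 1.75, 0.0, 0.0, 0.0, 0.0], [-0.49, 1.76, 0.0, 0.0, 0.0, 0.0], [-0.49, 1.75, 0.0, 0.0, 0.0, 0.0], [-0.49, 1.75, 0.0, 0.0, 0.0, 0.1], [-0.48, 1.75, 0.0, 0.0, 0.0, 0.0], [-0.49, 1.76, 0.0, 0.0, 0.0, 0.0], [-0.49, 1.75, 0.0, 0.0, 0.0, 0.0], [-0.49, 1.75, 0.0, 0.0, 0.0, 0.1], [-0.48, 1.76, 0.0, 0.0, 0.0, 0.0], [-0.48, 1.75, 0.0, 0.0, 0.0, 0.0], [-0.49, 1.75, 0.0, 0.0, 0.0, 0.0], [-0.48, 1.76, 0.0, 0.0, 0.0, 0.1], [-0.48, 1.75, 0.0, 0.0, 0.0, 0.0], [-0.49, 1.76, 0.0, 0.0, 0.0, 0.0]]
```

View pics/s4.png

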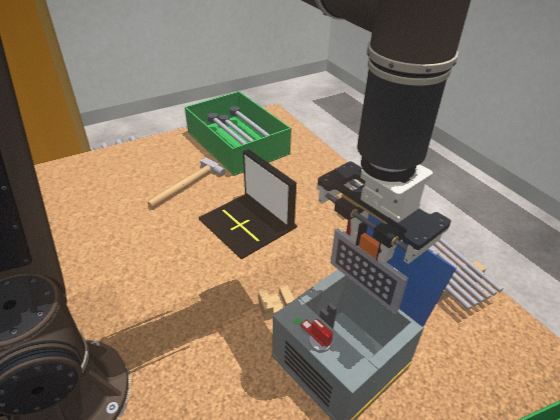

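The plate is held upright out of the box, with its face centred near (365,268). I carry it to the lamp.

{"api": "play_rows", "payload": {
  "plan": [
    [0.1, 0.5, 0, 0, 0, 0],
    [0.25, 1.2, 0, 0, 0, 0],
    [0.35, 1.9, 0.1, 0, 0, 0],
    [0.35, 1.9, 0.1, 0, 0, 0],
    [0.35, 1.9, 0.1, 0, 0, 0],
    [0.35, 1.9, 0.1, 0, 0, 0],
    [0.35, 1.9, 0.1, 0, 0, 0],
    [0.35, 1.9, 0.1, 0, 0, 0],
    [0.3, 1.9, 0.1, 0, 0, 0],
    [0.1, 1.9, 0.1, 0, 0, 0],
    [-0.2, 1.9, 0.1, 0, 0, 0],
    [-0.4, 1.8, 0, 0, 0, 0.1],
    [-0.5, 1.8, 0, 0, 0, 0],
    [-0.5, 1.8, 0, 0, 0, 0.1],
    [-0.5, 1.8, 0, 0, 0, 0],
    [-0.5, 1.8, 0, 0, 0, 0.1],
    [-0.5, 1.8, 0, 0, 0, 0],
    [-0.5, 1.8, 0, 0, 0, 0.1],
    [-0.5, 1.8, 0, 0, 0, 0],
    [-0.5, 1.8, 0, 0, 0, 0.1]
  ]
}}

```text
clock: 19.95
tool_pos: [0.4765, 0.1574, 0.3172]
orientation: [180.0, 0.0, -169.6]
force: [0.1, -0.8, -2.0]
opening: 0.0395
gripper_force: 30.0
```

{"api": "play_rows", "payload": {
  "plan": [
    [-0.5, 1.8, 0, 0, 0, 0],
    [-0.5, 1.8, 0, 0, 0, 0],
    [-0.5, 1.8, 0, 0, 0, 0],
    [-0.5, 1.8, 0, 0, 0, 0],
    [-0.4, 1.6, 0, 0, 0, 0],
    [-0.3, 1, 0, 0, 0, 0],
    [-0.1, 0.4, 0, 0, 0, 0],
    [0, 0, 0, 0, 0, 0],
    [0, 0, 0, 0, 0, 0],
    [0, 0, 0, 0, 0, 0]
  ]
}}

```text
clock: 20.78
tool_pos: [0.4864, 0.2608, 0.317]
orientation: [-180.0, -0.0, -169.6]
force: [0.2, 0.6, -0.6]
opening: 0.0392
gripper_force: 30.0
```

```bash
python3 - <<'E'
from h import *
o=get_obs();print(o['clock'],o['tool_pos'],o['orientation'],o['opening'],o['gripper_force'])
for c in('side','top'): snapshot(c);pts(c,['plate','plate_tab','lamp_cross'])
rows(([.4995,.267,.25],[180,0,-169.4],8),([.4995,.267,.167],[180,0,-169.4],9))
E
```

```text
20.7833 [0.48636968 0.26079837 0.31700535] [-1.79990882e+02 -6.90581651e-03 -1.69607262e+02] 0.03917331983119953 29.999719262123108
side plate [([0.487, 0.256, 0.207], 0.81)]
side plate_tab [([0.486, 0.264, 0.304], 0.87), ([0.49, 0.254, 0.21], 0.49)]
side lamp_cross [([0.504, 0.267, 0.013], 0.95), ([0.492, 0.269, 0.0], 0.31)]
top plate []
top plate_tab []
top lamp_cross [([0.498, 0.268, 0.008], 0.87)]
17 [0.18 0.05 0.93 0.   0.   0.1 ]
[[-0.17, 0.04, 0.84, 0.0, 0.0, 0.0], [-0.18, 0.04, 0.84, 0.0, 0.0, 0.0], [-0.17, 0.04, 0.84, 0.0, 0.0, -0.1], [-0.17, 0.05, 0.83, 0.0, 0.0, 0.0], [-0.18, 0.04, 0.84, 0.0, 0.0, 0.0], [-0.17, 0.04, 0.84, 0.0, 0.0, 0.0], [-0.17, 0.04, 0.84, 0.0, 0.0, -0.1], [-0.18, 0.04, 0.84, 0.0, 0.0, 0.0], [0.0, 0.0, 0.92, 0.0, 0.0, 0.0], [0.0, 0.0, 0.92, 0.0, 0.0, 0.0], [0.0, 0.0, 0.93, 0.0, 0.0, 0.0], [0.0, 0.0, 0.92, 0.0, 0.0, 0.0], [0.0, 0.0, 0.92, 0.0, 0.0, 0.0], [0.0, 0.0, 0.92, 0.0, 0.0, 0.0], [0.0, 0.0, 0.92, 0.0, 0.0, 0.0], [0.0, 0.0, 0.93, 0.0, 0.0, 0.0], [0.01, 0.0, 0.92, 0.0, 0.0, 0.0]]
```

{"api": "play_rows", "payload": {
  "plan": [
    [-0.1, 0, 0.5, 0, 0, 0],
    [-0.2, 0.1, 0.9, 0, 0, 0],
    [-0.2, 0.1, 0.9, 0, 0, 0],
    [-0.2, 0, 0.9, 0, 0, 0],
    [-0.2, 0, 0.9, 0, 0, 0],
    [-0.2, 0.1, 0.9, 0, 0, 0],
    [-0.2, 0, 0.9, 0, 0, 0],
    [-0.1, 0, 0.9, 0, 0, 0],
    [0, 0, 0.9, 0, 0, 0],
    [0, 0, 0.9, 0, 0, 0],
    [0, 0, 0.9, 0, 0, 0],
    [0, 0, 0.9, 0, 0, 0],
    [0, 0, 0.9, 0, 0, 0],
    [0, 0, 0.9, 0, 0, 0],
    [0, 0, 0.9, 0, 0, 0],
    [0, 0, 0.9, 0, 0, 0],
    [0, 0, 0.7, 0, 0, 0],
    [0, 0, 0.3, 0, 0, 0],
    [0, 0, 0, 0, 0, 0],
    [0, 0, 0, 0, 0, 0]
  ]
}}

```text
clock: 22.85
tool_pos: [0.4998, 0.267, 0.1671]
orientation: [-180.0, 0.0, -169.6]
force: [0.5, -0.1, -2.3]
opening: 0.0393
gripper_force: 30.0
```

```bash
python3 - <<'E'
from h import *
o=get_obs();print(o['clock'],o['tool_pos'],o['orientation'],o['opening'],o['gripper_force'],o['force'])
s=save('side','s5');pts('side',['plate','plate_tab','lamp_cross','lamp','flap_bar','latch_grip','green_dot'])
w=save('wrist','w5')
print(w['position'])
cv2.imwrite('pics/c5.png',np.hstack([cv2.resize(s['frame'][100:310,150:430],(400,300)),cv2.resize(w['frame'],(400,300))])[:,:,::-1])
E
```

```text
22.85 [0.49981013 0.26701708 0.16706115] [-1.79994322e+02  9.75024642e-03 -1.69574044e+02] 0.03927738765092845 29.999662935733795 [ 0.48157052 -0.13458432 -2.30279733]
side plate [([0.505, 0.265, 0.057], 0.92), ([0.456, -0.016, 0.001], 0.23)]
side plate_tab [([0.5, 0.266, 0.153], 0.56)]
side lamp_cross [([0.503, 0.268, 0.01], 0.79)]
side lamp [([0.496, 0.267, 0.001], 0.56)]
side flap_bar [([0.671, -0.164, 0.237], 0.56), ([0.455, -0.015, -0.002], 0.27)]
side latch_grip [([0.429, -0.21, 0.178], 0.77)]
side green_dot [([0.418, -0.148, 0.141], 0.84), ([0.589, -0.185, 0.139], 0.23)]
[0.42262711 0.25256315 0.30598319]
```

View pics/c5.png

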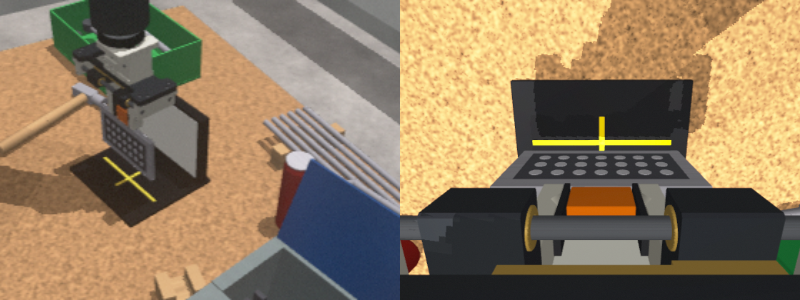

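The plate hangs upright over the cross, parallel to the panel, with its bottom edge at about 0.057. The cross bar is level at (600,142) in the wrist half, and the flap and latch are as required. I hand it in.

```bash
python3 -c "
from h import *
print(close_job())"
```

```text
the job is handed in; nothing more can be done
None
```

I handed the job in at about 23 s, and the hand-in gave no verdict. At the last check the latch faced the green dot, the flap was open at its stop, and the plate was held upright and square over the lamp's cross, its bottom edge about 5 cm above the foot; I never steered near the hammer, spray can or block, but only the block was re-measured (unmoved).

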